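# Take the twist-lock cap off a specimen canister and keep it in hand

## Robot

A 6-joint arm with a two-finger parallel gripper is mounted at the origin on the work surface. World frame = base frame: x ahead of the robot, y to its left, z up, the work surface at z = 0. Lengths are in m, angles in degrees, forces in N, time in s.
With the tool pointing down it reaches from about 0.25 to 0.725 m from the base axis. Payload 9.7 kg.
Tool frame: the origin (TCP) lies between the finger pads; the fingertips stand 25 mm ahead of it and the grasp point (between the pads) lies 6 mm ahead of it; z points along the fingers, y is the line along which they close (so a half turn about z gives the same grasp; the last joint's range is limited). The gripper opens to 85 mm and grips with 20 to 120 N. Pads are 22 mm wide; open, the fingers measure 114 mm over their backs; the gripper's body (76 mm by 85 mm) begins 54 mm behind the grasp point. The pads swing forward as they close: fully open they stand 13 mm farther back than shut.
Start: joints at [-71.047, 4.979, 10.078, 95.1, 0, 90], TCP at [0.179, -0.52, 0.256] pointing down, gripper open.
Joint ranges: [-179.16, 179.16], [-48.56, 103.87], [-65.8, 70.77], [-126.05, 130.52], [-82.76, 87.17], [-180, 180]. Speed limits (degrees/s): [127.2, 127.2, 147.25, 180, 180, 180].

## Interface

Orientations are given as [roll, pitch, yaw] about the fixed x, y, z axes, in that order (R = Rz(yaw) Ry(pitch) Rx(roll)).
In Python, from workcell import bot gives the robot as it stands. The module is installed in compiled form; this text tells all that it offers.
- The arm moves only by the shell command python3 -m pendant FILE [FORCE], which reads ROWS from the file FILE. ROWS is one flat JSON list of numbers that holds 1 to 5 rows one after another, with no inner brackets; each row has 5 numbers: dx, dy, dz in m, then a turn about the tool's z in degrees, then the finger opening in m; each row is the pose to reach, as a shift and turn from the pose commanded when the command began, along the tool's axes at that moment; what a row does not reach only later rows make up. A row lasts 1/12 s, in which the tool goes at most 0.0417 m and 7.16 degrees, less where a joint would pass 70% of its speed; a pose out of reach is approached as far as the arm can. The fingers move at their own pace and stop on an object; FORCE is the grip in N (left out, the last holds). Time passes only in rows, so rows that do not move let the fingers close. It prints the time, the measured TCP pose, the force, the opening and the grip force at its end. Input that does not fit is refused with a message, and nothing moves.
- bot.get_obs(): the state, without advancing time (a new reading comes with each control period).
- bot.camera(name): name is "scene" or "top" or "wrist"; returns the picture (480x640x3 uint8, blue, green, red); there is no depth.
- bot.camera_info(name): a dict with "mtx" (3x3 intrinsics, pixels), "extrinsics" (4x4, takes a point from camera to world coordinates). Camera axes: x right, y down, z forward; pixel columns grow to the right and rows downward; lengths in m; the calibration is good to about 2 mm. A picture is of the moment at which its call begins: read the wrist's pose just before it. camera_info takes no time and is no camera call; for the wrist camera it gives the pose at the moment of the call.
- bot.job_done(): hands the job in; it is judged then, once.
The state is a dict: "time": time; "q": joint angles; "qd": joint speeds; "joint_efforts": joint torques, N m; "ee_pos": TCP position; "tcp_rot": TCP orientation; "wrist_force": force on the tool from outside, world axes, zero at the start; "torque": the same for the moment, N m; "opening": finger opening in m; "grasp_force": force on a finger pad.
Only numpy, scipy, OpenCV 4.12 (cv2) and the standard library are available. Lean on these libraries where they do the work, as an engineer would, in place of code of your own. Each camera call takes 0.05 s, during which the arm holds its last target. There are 200 camera calls.

## Task

Take the blue cap off its specimen canister in the grey rack and hold it up for sampling. It is a twist-lock cap and some canisters close left-handed, which cannot be seen, so feel by trying which way it turns, twist it loose while it is still down on the canister, then lift it straight up about 10 cm. Finish while still holding the cap in the gripper, level with its open side down, still and above its canister; do not set it down on the bench or rack, and the white cap, vials, dishes and marker are to be left where they are.

Things in the scene. Friction and masses are not known exactly. Their poses are not given: they have to be found in the camera images.
- blue_cap: Blue cap, round, 56 mm across, 24 mm high, with a straight grip bar across its top. Origin at the centre of its open underside, which starts 75 mm above the work surface on the canister's shoulder; z up, x along the bar. About 60 g, loose, held by two inside lugs under ledges on the neck: locked, it lifts only 2 mm; unlocked, it lifts straight off (18 mm clears the neck).
- blue_grip (a point): Centre of the top of the blue cap's grip bar, 42 mm above the cap's origin, same axes. The bar is 46 mm long (x), 14 mm thick (y), 18 mm high. Turned the wrong way the cap meets a hard stop after 5 to 17 degrees; the right way it turns easily, comes free 57 to 73 degrees from the rack's x axis, hard stop at 75. The right way (left or right) varies and cannot be seen.
- rack: Grey rack fixed to the bench, 140 x 270 x 30 mm, blue strip on its front. Origin at the centre of its underside, x across it, y along it. Two white canisters, 60 mm in diameter, mouths 92 mm up, are fixed in it at x = -20, y = 65 and -65 mm; either may have the blue cap, the other the white. Both grip bars start within 5 degrees of the rack's x axis. Vial holes are at x = 45 mm.
- white_cap: The white cap on the other canister, same shape and size as the blue one, origin and axes likewise. Leave it alone.
- vial_a: Loose white sample vial, 29 mm in diameter, 60 mm high, standing 15 mm deep in a hole of the rack; origin at the centre of its underside. Leave it.
- vial_b: Loose white sample vial with a red cap, 29 mm in diameter, 60 mm high, standing in another hole of the rack; origin at the centre of its underside. Leave it.
- dish_stack: Loose stack of six pink culture dishes, 90 mm in diameter, 90 mm high, on the bench to the left; origin at the centre of its underside. Leave it.
- dish: Single pink culture dish, 90 mm in diameter, 15 mm high, on the bench to the right; origin at the centre of its underside. Leave it.
- marker: White marker pen with a red cap, 130 mm long, 16 mm thick, lying on the bench to the right; origin under its middle, x along it. Leave it.
Things that resemble listed ones, but are neither listed nor needed, are in the scene too. Several things have the shape of the blue_cap; the one meant has the colours described above.

How it is judged (in metres and radians):
On the way:
1. the blue cap is twisted loose (more than 40 degrees from the rack's x axis) while still down on its canister (angle between the x axis of blue_cap and the x axis of rack, either way round above 0.7 rad and height (world z) of blue_cap below 0.084 m and distance of blue_cap from where it was at the start of the episode below 0.012 m).
At the end, for the whole second after the job is handed in: Fingers hold the blue cap: underside over 135 mm above the bench, within 170 mm of its start, level to 15 degrees with open side down, under 30 mm/s, clear of the rack; white cap within 15 mm, vials, dishes and marker within 30 mm of their starts (height (world z) of blue_cap above 0.135 m and distance of blue_cap from where it was at the start of the episode below 0.17 m and angle between blue_cap's own z axis and vertical below 0.26 rad and linear speed of blue_cap below 0.03 m/s and contact force between the fingers and blue_cap above 1 N and contact force between rack and blue_cap below 0.1 N and distance of white_cap from where it was at the start of the episode below 0.015 m and distance of each of vial_a, vial_b, dish_stack, dish, marker from where it was at the start of the episode below 0.03 m); the arm keeps its last pose, push and grip.
It fails at once if the white cap, a vial, a dish or the marker is disturbed (moved more than 15 mm for the white cap, 30 mm for the others) (distance of white_cap from where it was at the start of the episode above 0.015 m or distance of any of vial_a, vial_b, dish_stack, dish, marker from where it was at the start of the episode above 0.03 m).
It fails at once if the blue cap is put down or dropped beside its canister (height (world z) of blue_cap below 0.065 m).
It also fails if it takes over 48 s, if anything falls off the work surface, if the arm or the gripper's body presses on something with over 40 N, if the wrist force passes 120 N, or if a joint passes its speed limit or range.

## Working session

There is one attempt and no reset: what is moved stays moved. The work goes in short steps, Python scripts to look and compute and a shell command to move; the robot and the scene stay as the last step left them, time stands still between calls to the robot, and variables do not carry over. Pictures are saved under pics/ and viewed, at most 10 in all, crops included, and the job is handed in when it is done.

```bash
mkdir -p pics
python3 - <<'E'
from workcell import bot
import cv2,numpy as np
o=bot.get_obs();print(o['time'],o['ee_pos'],o['tcp_rot'],o['opening'])
for n in('scene','top'):
    cv2.imwrite(f'pics/{n}0.png',bot.camera(n))
    i=bot.camera_info(n);print(n,np.round(i['mtx'],1).tolist(),np.round(i['extrinsics'],3).tolist())
E
```

```text
0.0 [ 0.1785768  -0.51999962  0.25557256] [-1.79923370e+02 -3.30295931e-04  1.89530404e+01] 0.08502214425514018
scene [[466.2, 0.0, 320.4], [0.0, 466.2, 247.6], [0.0, 0.0, 1.0]] [[0.454, 0.52, -0.723, 1.211], [0.891, -0.278, 0.359, -0.392], [-0.014, -0.808, -0.59, 0.724], [0.0, 0.0, 0.0, 1.0]]
top [[562.9, 0.0, 324.3], [0.0, 562.9, 236.0], [0.0, 0.0, 1.0]] [[0.005, -0.987, 0.158, 0.273], [-1.0, -0.006, -0.009, -0.024], [0.01, -0.158, -0.987, 1.377], [0.0, 0.0, 0.0, 1.0]]
```

View pics/top0.png

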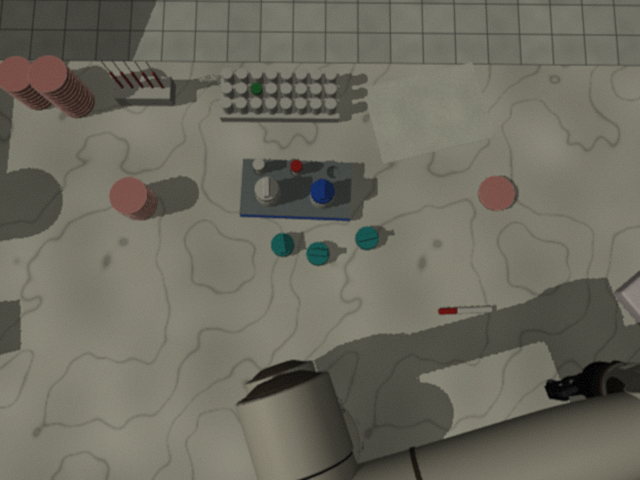

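View pics/scene0.png

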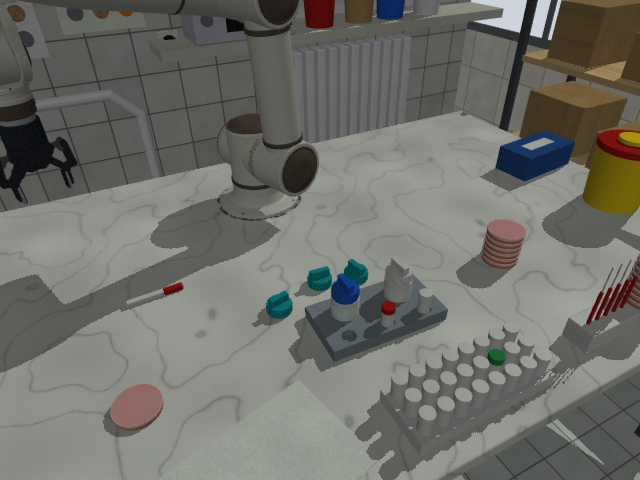

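The top view shows these candidates:
- Blue cap on the rack at (322,191), the target by its colour.
- White cap at (266,189).
- Teal decoys at (283,244), (318,253) and (368,238).
- The blue strip along the rack's front, at row 217, which is also blue.

The scene view shows the blue cap at (345,292). Next I'll check it in a close crop and measure it.

```bash
cat > h.py <<'E'
import numpy as np,cv2
from workcell import bot
def ray(n,uv,z,i=None):
    i=i or bot.camera_info(n);K=np.array(i['mtx']);T=np.array(i['extrinsics'])
    d=T[:3,:3]@np.linalg.solve(K,[uv[0],uv[1],1.]);c=T[:3,3]
    return c+d*(z-c[2])/d[2]
def blues(im,amin=20):
    h=cv2.cvtColor(im,cv2.COLOR_BGR2HSV)
    m=cv2.inRange(h,(108,120,40),(130,255,255))
    cs,_=cv2.findContours(m,cv2.RETR_EXTERNAL,cv2.CHAIN_APPROX_NONE)
    return [c for c in cs if cv2.contourArea(c)>amin]
E
python3 - <<'E'
from h import *
a=cv2.imread('pics/top0.png');b=cv2.imread('pics/scene0.png')
for n,im in(('top',a),('scene',b)):
    for c in blues(im):
        r=cv2.minAreaRect(c);p=np.mean(cv2.boundingRect(c)[:2]),
        M=cv2.moments(c);u=(M['m10']/M['m00'],M['m01']/M['m00'])
        print(n,cv2.contourArea(c),np.round(u,1),np.round(r[1],1),round(r[2],1),[np.round(ray(n,u,z),4)[:2].tolist() for z in(.087,.099,.108)])
        if n=='top' and max(r[1])>80:
            bx=cv2.boxPoints(r);print([np.round(ray(n,q,.03),4).tolist() for q in bx])
x=cv2.resize(a[150:230,230:360],None,fx=5,fy=5,interpolation=3);y=cv2.resize(b[250:340,295:430],(650,433),interpolation=3)
y=y[:195+0] if 0 else y
o=cv2.resize(np.vstack([x[:, :650],cv2.resize(y,(650,433))]),(468,600));cv2.imwrite('pics/c0.png',o)
E
```

```text
top 72.5 [293.8 217. ] [108.1   1.8] 2.3 [[0.5245, 0.0358], [0.5221, 0.0352], [0.5204, 0.0348]]
[[0.5378, 0.1671, 0.03], [0.5422, 0.167, 0.03], [0.5332, -0.0961, 0.03], [0.5288, -0.0959, 0.03]]
top 422.5 [321.7 190.7] [23.7 23.3] 63.4 [[0.5878, -0.0288], [0.5849, -0.0288], [0.5827, -0.0287]]
scene 591.0 [344.7 290.1] [28.8 27.2] 33.7 [[0.5857, -0.0274], [0.5975, -0.0343], [0.6063, -0.0394]]
scene 2423.0 [534.1 154.7] [40.5 81.9] 70.6 [[0.3059, 0.8119], [0.323, 0.7892], [0.3358, 0.7722]]
scene 463.5 [389.8   8.9] [19. 27.] 90.0 [[-2.08, 1.8721], [-2.018, 1.8294], [-1.9715, 1.7974]]
```

View pics/c0.png

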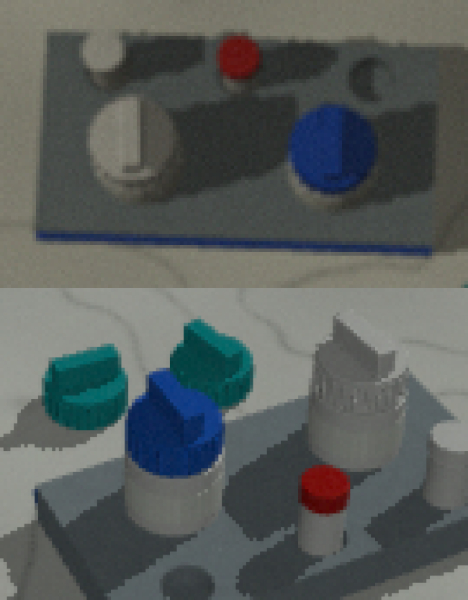

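The crop confirms it: blue cap on a white canister at about (0.585,-0.029), with its bar along the rack's x axis (rack yaw about -2°). I'll move over towards it.

```bash
echo '[0.17,-0.104,0,0,0.085,0.17,-0.104,0,0,0.085,0.17,-0.104,0,0,0.085,0.17,-0.104,0,0,0.085,0.17,-0.104,0,0,0.085]' > path.dat && python3 -m pendant path.dat
echo '[0.17,-0.104,0,0,0.085,0.17,-0.104,0,0,0.085,0.17,-0.104,0,0,0.085,0.17,-0.104,0,0,0.085,0.17,-0.104,0,0,0.085]' > path.dat && python3 -m pendant path.dat
python3 -c "
from workcell import bot
import numpy as np
print(np.round(bot.get_obs()['q'],1),bot.get_obs()['tcp_rot'])"
```

```text
time: 0.52
ee_pos: [0.3067, -0.3644, 0.2561]
tcp_rot: [-180.0, -0.0, 19.0]
wrist_force: [1.1, -0.4, 0.2]
opening: 0.0852
grasp_force: 0.0
time: 0.93
ee_pos: [0.4339, -0.2105, 0.2561]
tcp_rot: [-180.0, -0.0, 19.0]
wrist_force: [1.0, -1.4, -0.1]
opening: 0.085
grasp_force: 0.0
[-25.9  -4.3   0.8  95.    0.  135.1] [-1.79981255e+02 -8.47555946e-03  1.90076985e+01]
```

```bash
echo '[0.17,-0.104,0,-35,0.085,0.17,-0.104,0,-35,0.085,0.17,-0.104,0,-35,0.085,0.17,-0.104,0,-35,0.085,0.17,-0.104,0,-35,0.085]' > path.dat && python3 -m pendant path.dat >/dev/null
echo '[0,0,0,-35,0.085,0,0,0,-35,0.085,0,0,0,-35,0.085,0,0,0,-35,0.085,0,0,0,-35,0.085]' > path.dat && python3 -m pendant path.dat >/dev/null
echo '[0,0,0,-35,0.085,0,0,0,-35,0.085,0,0,0,-35,0.085,0,0,0,-35,0.085,0,0,0,-35,0.085]' > path.dat && python3 -m pendant path.dat >/dev/null
echo '[0,0,0,-35,0.085,0,0,0,-35,0.085,0,0,0,-35,0.085,0,0,0,-35,0.085,0,0,0,-35,0.085]' > path.dat && python3 -m pendant path.dat >/dev/null
echo '[0,0,0,-19,0.085,0,0,0,-19,0.085,0,0,0,-19,0.085,0,0,0,-19,0.085,0,0,0,-19,0.085]' > path.dat && python3 -m pendant path.dat
python3 - <<'E'
from h import *
print(np.round(bot.get_obs()['q'],1))
i=bot.camera_info('wrist');im=bot.camera('wrist');cv2.imwrite('pics/w0.png',im)
for c in blues(im,200):
    M=cv2.moments(c);u=(M['m10']/M['m00'],M['m01']/M['m00'])
    print(cv2.contourArea(c),np.round(u,1),[np.round(ray('wrist',u,z,i),4)[:2].tolist() for z in(.03,.099,.117)])
E
```

```text
time: 3.02
ee_pos: [0.5596, -0.0595, 0.256]
tcp_rot: [180.0, -0.0, 177.8]
wrist_force: [-0.5, -0.3, 0.9]
opening: 0.085
grasp_force: 0.0
[-6.1  6.8 12.  95.2  0.  -3.9]
4156.5 [362.9 259.1] [[0.6082, -0.022], [0.5853, -0.0291], [0.5794, -0.0309]]
949.5 [433.1 183.4] [[0.5378, 0.0431], [0.5291, 0.023], [0.5268, 0.0177]]
```

View pics/w0.png

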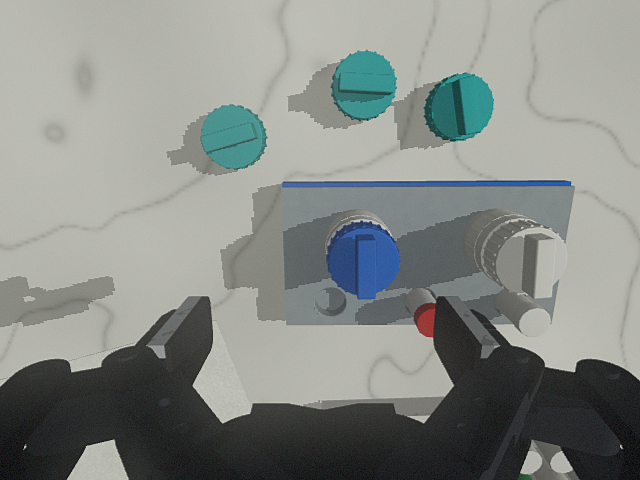

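The wrist view shows the blue cap at (363,259). Its bar top runs from about (365,236) to (366,298), parallel to the rack's sides, and the white cap is at (520,262). I'll work out the bar's centre and direction next.

Run:
```python
from h import *
i=bot.camera_info('wrist')
im=cv2.imread('pics/w0.png')
cv2.imwrite('pics/w0c.png',cv2.resize(im[215:310,315:415],None,fx=6,fy=6,interpolation=cv2.INTER_CUBIC))
a=ray('wrist',(365.5,236),.117,i);b=ray('wrist',(366.5,298),.117,i)
print(a,b,(a+b)/2,np.linalg.norm(a-b),np.degrees(np.arctan2(*(b-a)[[1,0]])))
l=ray('wrist',(284,184),.028,i);r=ray('wrist',(572,184),.028,i);print('rack y dir',np.degrees(np.arctan2(*(r-l)[[1,0]]))-90,np.linalg.norm(r-l),l,r)
o=bot.get_obs();print(o['ee_pos'],o['tcp_rot'])
```

```text
[ 0.5622732  -0.02892693  0.117     ] [ 0.61000759 -0.02861909  0.117     ] [ 0.5861404  -0.02877301  0.117     ] 0.04773538987254599 0.36949812087258604
rack y dir -2.2537963316759004 0.26599780757627406 [ 0.53326996 -0.09381366  0.028     ] [0.5437306  0.17197838 0.028     ]
[ 0.55958398 -0.05943086  0.25600863] [ 1.79995747e+02 -2.88599273e-02  1.77773189e+02]
```

View pics/w0c.png

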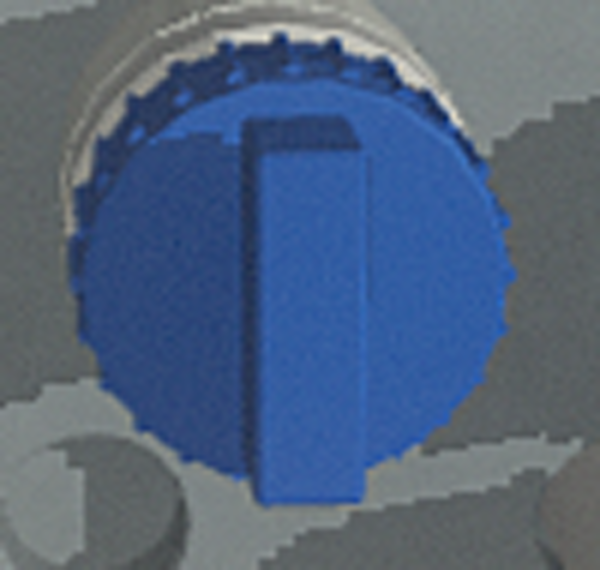

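Bar centre is about (0.587,-0.0285), at about -1°. I'll centre over it and descend.

```bash
echo '[-0.026,0.032,0,-1,0.085,-0.026,0.032,0.04,-1,0.085,-0.026,0.032,0.08,-1,0.085,-0.026,0.032,0.11,-1,0.085,-0.026,0.032,0.124,-1,0.085]' > path.dat && python3 -m pendant path.dat
echo '[0,0,0,0,0.05,0,0,0,0,0.04,0,0,0,0,0.03,0,0,0,0,0.03,0,0,0,0,0.03]' > path.dat && python3 -m pendant path.dat
python3 - <<'E'
from h import *
w=bot.camera('wrist');s=bot.camera('scene')
o=np.hstack([cv2.resize(w,(400,300)),cv2.resize(s[230:330,290:423],(400,300),interpolation=3)]);cv2.imwrite('pics/g0.png',o)
E
```

```text
time: 3.48
ee_pos: [0.585, -0.0281, 0.1272]
tcp_rot: [180.0, -0.3, 178.8]
wrist_force: [-0.3, -0.1, -0.4]
opening: 0.0848
grasp_force: 0.0
time: 3.9
ee_pos: [0.5875, -0.0285, 0.134]
tcp_rot: [-180.0, 0.1, 178.9]
wrist_force: [0.2, 0.5, -0.4]
opening: 0.0302
grasp_force: 0.0
```

View pics/g0.png

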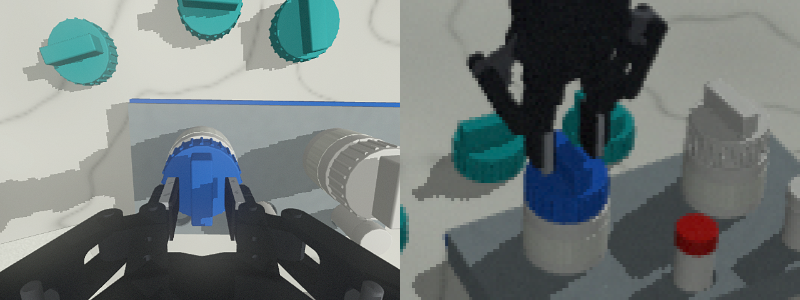

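The bar sits centred between the fingers, with the tips near its upper half. I'll go 5 mm lower and close.

```bash
echo '[0,0,0.005,0,0.03,0,0,0.005,0,0.02,0,0,0.005,0,0.005,0,0,0.005,0,0.0,0,0,0.005,0,0.0]' > path.dat && python3 -m pendant path.dat 60
echo '[0,0,0,0,0,0,0,0,0,0,0,0,0,0,0]' > path.dat && python3 -m pendant path.dat 60
echo '[0,0,0,3,0,0,0,0,6,0,0,0,0,6,0,0,0,0,6,0]' > path.dat && python3 -m pendant path.dat 60
python3 -c "
from workcell import bot
o=bot.get_obs();print(o['torque'],o['wrist_force'])"
```

```text
time: 4.42
ee_pos: [0.5867, -0.0284, 0.1272]
tcp_rot: [-180.0, -0.0, 179.0]
wrist_force: [0.2, 0.1, -0.7]
opening: 0.0128
grasp_force: 60.1
time: 4.67
ee_pos: [0.5868, -0.0284, 0.1272]
tcp_rot: [180.0, -0.0, 179.0]
wrist_force: [-0.1, -0.4, -0.6]
opening: 0.0124
grasp_force: 60.1
time: 5.0
ee_pos: [0.5868, -0.0284, 0.1272]
tcp_rot: [-180.0, -0.0, 173.0]
wrist_force: [-0.4, 0.6, -0.5]
opening: 0.0122
grasp_force: 60.1
[-0.00214945  0.00840422 -0.01810842] [-0.42680774  0.59491594 -0.4710757 ]
```

```bash
T="from workcell import bot
o=bot.get_obs();print(o['torque'].round(3),o['wrist_force'].round(1),o['tcp_rot'].round(1))"
echo '[0,0,0,2,0,0,0,0,4,0,0,0,0,4,0]' > path.dat && python3 -m pendant path.dat | grep rot; python3 -c "$T"
echo '[0,0,0,2,0,0,0,0,4,0,0,0,0,4,0]' > path.dat && python3 -m pendant path.dat | grep rot; python3 -c "$T"
echo '[0,0,0,2,0,0,0,0,4,0,0,0,0,4,0]' > path.dat && python3 -m pendant path.dat | grep rot; python3 -c "$T"
```

```text
tcp_rot: [-180.0, -0.0, 169.0]
[-0.125 -0.02  -0.002] [-0.1  0.4 -0.3] [-180.   -0.  169.]
tcp_rot: [-180.0, -0.0, 165.0]
[-0.206  0.037  0.587] [-0.2 -1.3 -0.2] [-180.   -0.  165.]
tcp_rot: [-180.0, 0.0, 161.1]
[-0.271  0.092  1.384] [-0.6 -1.  -0.5] [-180.     0.   161.1]
```

Torque climbs to 1.4 N·m about 14° along, so this way meets the hard stop. I'll reverse.

```bash
T="from workcell import bot
o=bot.get_obs();print(o['torque'].round(3),o['wrist_force'].round(1),o['tcp_rot'].round(1),o['ee_pos'].round(4))"
echo '[0,0,0,-5,0,0,0,0,-10,0,0,0,0,-15,0,0,0,0,-20,0,0,0,0,-25,0]' > path.dat && python3 -m pendant path.dat | grep grasp; python3 -c "$T"
echo '[0,0,0,-5,0,0,0,0,-10,0,0,0,0,-15,0,0,0,0,-15,0]' > path.dat && python3 -m pendant path.dat | grep grasp; python3 -c "$T"
```

```text
grasp_force: 60.2
[ 0.057  0.045 -0.007] [-0.9 -0.1 -0.8] [ 180.    -0.  -173.7] [ 0.5868 -0.0284  0.1272]
grasp_force: 60.2
[-0.008  0.018 -0.053] [-0.8 -0.4  0. ] [ 180.     0.  -158.7] [ 0.5868 -0.0284  0.1273]
```

Past 23° with no torque, so this is the opening direction.

```bash
T="from workcell import bot
o=bot.get_obs();print(o['torque'].round(3),o['wrist_force'].round(1),o['tcp_rot'].round(1),o['ee_pos'].round(4),o['q'].round(0))"
echo '[0,0,0,-5,0,0,0,0,-10,0,0,0,0,-15,0,0,0,0,-20,0,0,0,0,-25,0]' > path.dat && python3 -m pendant path.dat | grep grasp; python3 -c "$T"
echo '[0,0,0,-5,0,0,0,0,-10,0,0,0,0,-15,0,0,0,0,-20,0,0,0,0,-20,0]' > path.dat && python3 -m pendant path.dat | grep grasp; python3 -c "$T"
echo '[0,0,0,-2,0,0,0,0,-4,0,0,0,0,-4,0]' > path.dat && python3 -m pendant path.dat | grep grasp; python3 -c "$T"
```

```text
grasp_force: 60.2
[-0.021  0.038  0.049] [ 0.2 -0.2 -0.9] [ 180.     0.  -133.9] [ 0.5868 -0.0284  0.1273] [ -3.   9.   1.  81.   0. -49.]
grasp_force: 60.2
[-0.043 -0.051  0.042] [0.9 0.7 0.1] [-180.    -0.  -113.9] [ 0.5868 -0.0285  0.1273] [ -3.   9.   1.  81.  -0. -69.]
grasp_force: 60.2
[-0.271  0.02  -0.035] [ 0.5 -1.6 -0.4] [-180.    -0.  -110.2] [ 0.5868 -0.0286  0.1273] [ -3.   9.   1.  81.  -0. -73.]
```

```bash
T="from workcell import bot
o=bot.get_obs();print(o['torque'].round(3),o['wrist_force'].round(1),o['tcp_rot'].round(1),o['ee_pos'].round(4))"
echo '[0,0,0,-2,0,0,0,0,-4,0,0,0,0,-4,0]' > path.dat && python3 -m pendant path.dat | grep grasp; python3 -c "$T"
python3 - <<'E'
from h import *
w=bot.camera('wrist');s=bot.camera('scene')
o=np.hstack([cv2.resize(w,(400,300)),cv2.resize(s[230:330,290:423],(400,300),interpolation=3)]);cv2.imwrite('pics/g1.png',o)
E
```

```text
grasp_force: 60.1
[-0.349 -0.331 -0.002] [ 1.5 -1.3 -0.7] [-180.    -0.  -106.2] [ 0.587  -0.0286  0.1273]
```

View pics/g1.png

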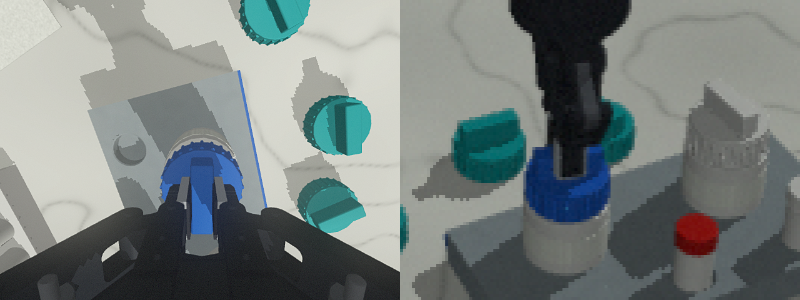

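The bar is still seated in the fingers and has turned about 75° with the gripper, still down on the canister. I'll test-lift gently.

```bash
echo '[0,0,-0.002,0,0,0,0,-0.004,0,0,0,0,-0.005,0,0,0,0,-0.005,0,0]' > path.dat && python3 -m pendant path.dat | egrep 'pos|force'
```

```text
ee_pos: [0.5869, -0.0285, 0.1326]
wrist_force: [2.7, -3.1, -0.9]
grasp_force: 60.0
```

It rose 5 mm with no pull, so the cap is unlocked. I'll lift it straight up.

```bash
echo '[0,0,-0.005,1,0,0,0,-0.01,1,0,0,0,-0.015,1,0,0,0,-0.02,1,0,0,0,-0.025,1,0]' > path.dat && python3 -m pendant path.dat | egrep 'pos|force'
echo '[0,0,-0.015,0,0,0,0,-0.03,0,0,0,0,-0.045,0,0,0,0,-0.06,0,0,0,0,-0.07,0,0]' > path.dat && python3 -m pendant path.dat | egrep 'pos|force'
echo '[0,0,0,0,0,0,0,0,0,0,0,0,0,0,0,0,0,0,0,0,0,0,0,0,0]' > path.dat && python3 -m pendant path.dat
python3 - <<'E'
from h import *
w=bot.camera('wrist');s=bot.camera('scene')
o=np.hstack([cv2.resize(w,(400,300)),cv2.resize(s[170:330,270:483],(400,300),interpolation=3)]);cv2.imwrite('pics/g2.png',o)
E
```

```text
ee_pos: [0.5867, -0.0281, 0.1582]
wrist_force: [0.1, -0.1, -0.4]
grasp_force: 60.2
ee_pos: [0.5869, -0.0282, 0.2294]
wrist_force: [0.2, -0.3, -0.4]
grasp_force: 60.2
time: 9.52
ee_pos: [0.5864, -0.0284, 0.2263]
tcp_rot: [179.9, -0.0, -107.0]
wrist_force: [0.4, -0.3, -0.9]
opening: 0.0127
grasp_force: 60.2
```

View pics/g2.png

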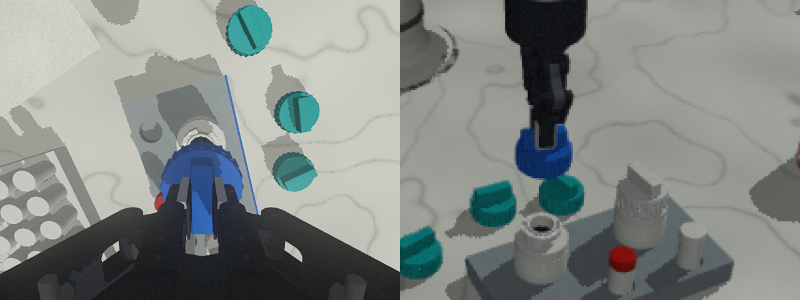

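The cap is held level about 10 cm above its open canister, and the other objects look undisturbed. I'll hand it in.

```bash
python3 -c "
from workcell import bot
print(bot.job_done())"
```

```text
the job is handed in; nothing more can be done
None
```

I twisted the blue cap loose (it opens counter-clockwise seen from above), lifted it straight up about 10 cm, and handed the job in at about 9.6 s with the cap held level and still above its canister; the hand-in returned no verdict.

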